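# Zero the saw's tally counter

### The job

A new batch of cuts is about to start: on the round-cased tally counter on the bench, press the plunger slowly all the way down and let it up again, one press per step, until the 0 on its dial (the number with the steel stud beside it) stands at the pointer, and leave the plunger up. Leave the reading of the square-cased counter beside it as it is.

Things in the scene. Friction and masses are not known exactly. Their poses are not given: they have to be found in the camera images.
- round_counter: Grey tally counter with a ROUND dial case (88 mm across, 51 high), screwed to the bench, 172 mm long, turned up to 15 degrees. A tower (48 mm across) with the plunger stands behind the dial. Origin: plunger axis at the bench; x points away from the robot; dial axis at x = -78 mm. A twin with a square case stands left or right of it; not to be used.
- round_plunger_top (a point): Centre of the flat top (26 mm across) of the round-cased counter's plunger, a black mushroom cap 34 mm across on a steel stem, on the tower behind the dial. 88 mm above the bench when up; press it straight down. The point moves with the plunger.
- round_plunger (a joint): Travel of that plunger, m: 0 up, 0.012 fully down. Spring 3 N at the top, 5 N at the bottom, plus up to 5 N from the works half-way (7 to 10 N in all); 12 to 20 N press it home. It comes up by itself. A press home at 15 to 50 mm/s steps the dial once; a quick stab or a press that stops half-way may not. It must come fully up before the next press.
- round_dial (a joint): Dial angle, rad: white disc 75 mm across under a clear window, numerals 0 to 7, dark steel stud outside the 0. Reads 0 (a turn later 6.283) with the 0 at the pointer, a black diamond on the rim beside the tower. A press adds 0.785: clockwise from above, next higher number, 0 follows 7. Held by a detent, never turns back. Starts at -1.57, -2.36, -3.14 or -3.93 (6, 5, 4 or 3 at the pointer).
- square_dial (a joint): The same angle for the dial of the square-cased counter, which is otherwise alike: about -2.36 (5 at the pointer) at the start, and to be left there.

How it is judged:
At the end, for the whole second after the job is handed in: The round-cased counter's dial stands with its 0 at the pointer, to within 0.3 rad (17 degrees), its plunger is up to within 2 mm, and the square-cased counter's dial still stands at 5, to within 0.35 rad ((value of joint round_dial between -0.3 and 0.3 rad or value of joint round_dial between 5.983 and 6.583 rad) and value of joint round_plunger below 0.002 m and value of joint square_dial between -2.706 and -2.006 rad); the robot touches nothing.
It fails at once if the square-cased counter is stepped on (not (value of joint square_dial between -2.856 and -1.856 rad)).
It also fails if it takes over 45 s, if anything falls off the work surface, if the arm or the gripper's body presses on something with over 40 N, if the wrist force passes 120 N, or if a joint passes its speed limit or range.

### The arm

A 6-joint arm with a two-finger parallel gripper is mounted at the origin on a cart in front of the work surface, level with it; the furniture and walls round the work are solid. World frame = base frame: x ahead of the robot, y to its left, z up, the work surface at z = 0. Lengths are in m, angles in rad, forces in N, time in s.
With the tool pointing down it reaches from about 0.3 to 0.875 m from the base axis. Payload 6.4 kg.
Tool frame: the origin (TCP) lies at the very end of the fingers, on their centre line; the grasp point (between the pads) lies 19 mm behind it; z points along the fingers, y is the line along which they close (so a half turn about z gives the same grasp; the last joint's range is limited). The gripper opens to 85 mm and grips with 20 to 120 N. Pads are 22 mm wide; open, the fingers measure 114 mm over their backs; the gripper's body (76 mm by 85 mm) begins 54 mm behind the grasp point. The pads swing forward as they close: fully open they stand 13 mm farther back than shut.
Start: joints at [1.121, 0.181, 1.607, -0, 1.354, -0.206], TCP at [0.139, 0.558, 0.211] pointing down, gripper open.
Joint ranges: [-2.99, 2.99], [-0.89, 2.07], [0.3, 2.58], [-1.14, 4.28], [0, 2.63], [-3.12, 3.12]. Speed limits (rad/s): [2.57, 2.57, 3.01, 3.14, 3.14, 3.14].

### API

Orientations are given as a unit quaternion [w, x, y, z].
In Python, from bench import telemetry, camera, ctrl, spotter gives the robot as it stands.
- The arm moves only by the tool send_rows, never from a script. Its argument "series" is a list of rows, each a list of 3 entries, a list of its own where there are three numbers: the turn, a rotation vector about the world's x, y, z in degrees, then the shift along the world's x, y, z in mm, then the closure, from -1 (fully open) to 1 (shut), so that 0 is half open. In form: [[[rx, ry, rz], [dx, dy, dz], gripper], ...]. A call has 1 to 10 rows; each row is the pose to reach, as a shift and turn from the pose commanded when the call began; what a row does not reach only later rows make up. A row lasts 1/8 s, in which the tool goes at most 62.5 mm and 10.7 degrees, less where a joint would pass 70% of its speed; a pose out of reach is approached as far as the arm can. A call with a gripper value outside its range is refused whole. The fingers move at their own pace and stop on an object; the grip force is fixed at half the most. Time passes only in rows, so rows that repeat a pose let the fingers close. It gives the time, the measured TCP pose, the force, the opening and the grip force at its end, in the units of the state.
- telemetry.get_obs(): the state, without advancing time (a new reading comes with each control period).
- camera(name): name is "scene" or "top"; returns a dict with "pixels" (400x640x3 uint8, red, green, blue), "camera_matrix" (3x3 intrinsics, pixels), "xyz" and "orientation" of the camera in the world. Camera axes: x right, y up, looking along -z (the intrinsics and any distortion apply to the point x, -y, -z); pixel columns grow to the right and rows downward; lengths in m; the calibration is good to about 2 mm. A picture is of the moment at which its call begins. There is no depth.
- ctrl.hand_in(): hands the job in; it is judged then, once.
Trained networks look in the newest picture that a camera, given by its name, has taken for a name from the list of things; names that differ only in an ending like _2 or _b are one class to them, and where a whole thing is asked for, a point or a joint stands for the part that bears it (a point fixed in the world has none). Each returns a list of dicts, best first, with "conf" (0 to 1); they miss things now and then, are a little off and sometimes report something else, mostly with a low value. They report only what shows in the picture. A call takes as long as a camera call.
- spotter.boxes_of(thing, camera): "xyz" ([x, y, z] in m, in world coordinates, good to about 4 mm: the middle of the surface that is visible of it).
- spotter.landmark_of(thing, camera): "xyz" ([x, y, z] in m, in world coordinates, good to about 4 mm: a listed point, or the origin of a listed thing).
The state is a dict: "time_s": time; "q": joint angles; "dq": joint speeds; "joint_efforts": joint torques, N m; "eef_pos": TCP position; "eef_rot": TCP orientation; "wrist_force": force on the tool from outside, world axes, zero at the start; "torque": the same for the moment, N m; "opening": opening from 0.0 (shut) to 1.0 (fully open); "grasp_force": force on a finger pad.
Only numpy, scipy, OpenCV 4.12 (cv2) and the standard library are available. Lean on these libraries where they do the work, as an engineer would, in place of code of your own. Each camera call takes 0.05 s, during which the arm holds its last target. There are 200 camera calls.

## Working session

There is one attempt and no reset: what is moved stays moved. The work goes in short steps, Python scripts to look and compute and a tool call to move; the robot and the scene stay as the last step left them, time stands still between calls to the robot, and variables do not carry over. Pictures are saved under pics/ and viewed, at most 10 in all, crops included, and the job is handed in when it is done.

Besides the shell and the picture viewer there is one more tool, called after "Call:" as name(argument=value, ...), one argument or row to a line, values as JSON. send_rows: Moves the arm, as the interface text tells. Its arguments: {"type":"object","properties":{"series":{"type":"array","items":{"type":"array"}}},"required":["series"]}

```bash
mkdir -p pics
python3 - <<'E'
from bench import telemetry, camera, ctrl, spotter
import cv2
o=telemetry.get_obs();print(o['time_s'],o['eef_pos'],o['eef_rot'],o['opening'],o['wrist_force'])
for c in ('top','scene'):
    p=camera(c);cv2.imwrite(f'pics/{c}0.png',p['pixels'][:,:,::-1]);print(c,p['xyz'])
    for t in ('round_plunger_top','round_counter'):
        print(t,spotter.landmark_of(t,c)[:3])
    print('box',spotter.boxes_of('round_counter',c)[:3],spotter.boxes_of('round_dial',c)[:2])
E
```

```text
0.0 [0.13853774 0.55746559 0.21009341] [-2.82057805e-04  1.21596014e-01  9.92579289e-01 -8.27768900e-04] 1.0027356841047435 [-0.125204   -0.41815762 -0.65622302]
top [ 0.42241441 -0.30250637  0.91393741]
round_plunger_top [{'xyz': [0.5386, -0.2117, 0.0923], 'conf': 0.53}]
round_counter [{'xyz': [0.5373, -0.215, 0.0012], 'conf': 0.83}]
box [{'xyz': [0.4771, -0.2034, 0.0534], 'conf': 0.87}] []
scene [ 0.05378344 -0.76161828  0.67268668]
round_plunger_top [{'xyz': [0.5341, -0.2153, 0.0882], 'conf': 0.64}]
round_counter [{'xyz': [0.5341, -0.2142, 0.0035], 'conf': 0.64}]
box [{'xyz': [0.4681, -0.2191, 0.0486], 'conf': 0.84}] []
```

View pics/top0.png

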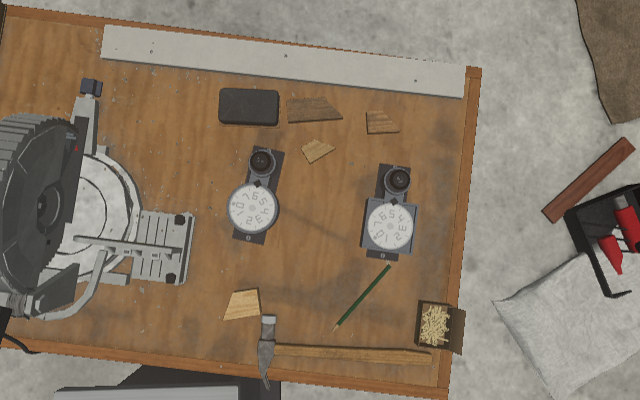

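View pics/scene0.png

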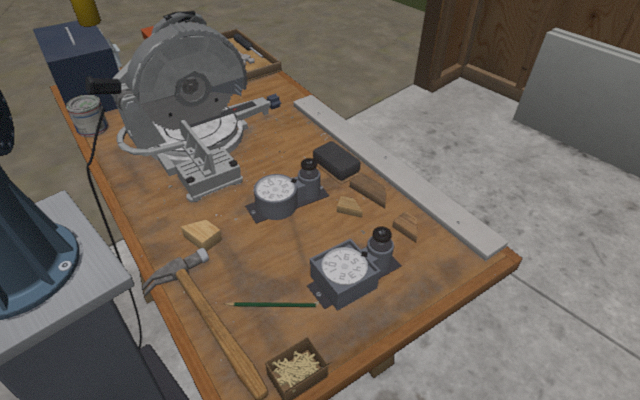

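The top view shows the round counter's plunger at about (262,160) and its dial at (252,208). The square counter's plunger is at (397,178). The mitre saw stands between the arm's start and the target. Next I'll read the dial closely and project the pixels to positions.

```bash
cat > h.py <<'E'
from bench import telemetry, camera, ctrl, spotter
import cv2, numpy as np
from scipy.spatial.transform import Rotation as R
def rot(p):
    o=np.array(p['orientation'])
    return o if o.shape==(3,3) else R.from_quat(o[[1,2,3,0]]).as_matrix()
def bp(p,u,v,z):
    K=np.array(p['camera_matrix']); d=np.linalg.inv(K)@[u,v,1]; d=rot(p)@(d*[1,-1,-1])
    c=np.array(p['xyz']); return (c+d*(z-c[2])/d[2]).round(4)
E
python3 - <<'E'
from h import *
p=camera('top');print(p.keys())
for n,u,v,z in [('pl',262,160,.088),('dial',252,208,.051),('sqpl',397,178,.088),('sqdial',390,225,.051),('sawR',193,280,.05),('sawblade',70,210,.3),('sawbot',30,300,.2),('sawbot0',130,280,.03)]: print(n,bp(p,u,v,z))
a=p['pixels'][135:260,205:305,::-1];b=p['pixels'][150:275,345:445,::-1]
cv2.imwrite('pics/c.png',cv2.resize(np.hstack([a,b]),(800,500),interpolation=cv2.INTER_CUBIC))
s=camera('scene')
for n,u,v,z in [('pl',309,162,.088),('sawtop',190,25,.35),('handle',90,87,.3)]: print(n,bp(s,u,v,z))
E
```

```text
dict_keys(['pixels', 'camera_matrix', 'xyz', 'orientation'])
pl [ 0.5349 -0.217   0.088 ]
dial [ 0.4581 -0.1953  0.051 ]
sqpl [ 0.5009 -0.4382  0.088 ]
sqdial [ 0.424  -0.4297  0.051 ]
sawR [ 0.3396 -0.0953  0.05  ]
sawblade [ 0.4501 -0.0095  0.3   ]
sawbot [0.3326 0.0902 0.2   ]
sawbot0 [0.3404 0.0164 0.03  ]
pl [ 0.5349 -0.2152  0.088 ]
sawtop [ 0.4189 -0.0412  0.35  ]
handle [ 0.2292 -0.0341  0.3   ]
```

View pics/c.png

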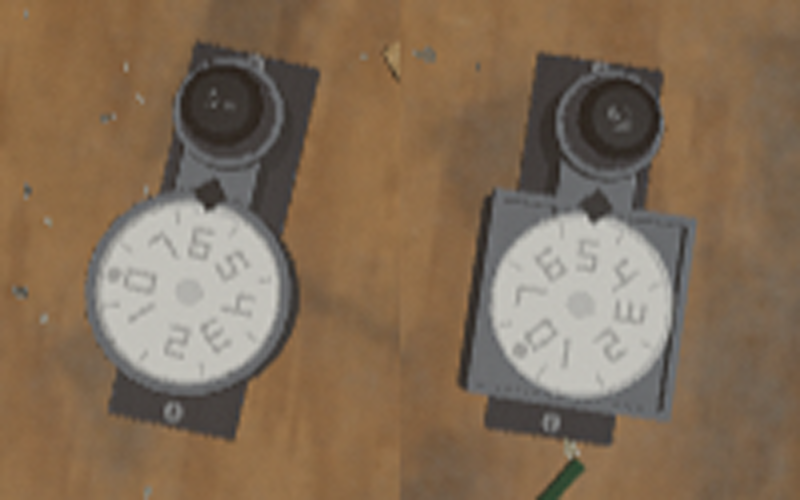

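The round counter reads 6, with the stud a quarter turn anticlockwise from the pointer, so it needs two presses. The square counter reads 5. The plunger top is at about (0.535, -0.216, 0.088), and both cameras agree. I'll check the saw's height before planning a path past it.

Run:
```python
from h import *
p=camera('top');s=camera('scene')
def tri(a,b):
    A=[];r=[]
    M=np.zeros((3,3));v=np.zeros(3)
    for q,(x,y) in((p,a),(s,b)):
        c=np.array(q['xyz']);d=bp(q,x,y,0)-c;d/=np.linalg.norm(d);P=np.eye(3)-np.outer(d,d);M+=P;v+=P@c
    X=np.linalg.solve(M,v);return X.round(3),[np.linalg.norm(np.cross(X-np.array(q['xyz']),(lambda d:d/np.linalg.norm(d))(bp(q,x,y,0)-np.array(q['xyz'])))).round(3) for q,(x,y) in((p,a),(s,b))]
print('hub',tri((45,210),(190,90)));print('blade top?',tri((62,190),(205,28)))
print('blade front',tri((30,280),(120,100)))
print('knob',tri((91,87),(272,102)))
for z in (.1,.2,.3,.4): print(z,bp(s,190,22,z),bp(s,100,87,z),bp(p,0,300,z),bp(p,75,200,z))
```

```text
hub (array([0.459, 0.098, 0.149]), [np.float64(0.001), np.float64(0.001)])
blade top? (array([ 0.47 , -0.007,  0.319]), [np.float64(0.004), np.float64(0.004)])
blade front (array([0.337, 0.128, 0.157]), [np.float64(0.022), np.float64(0.022)])
knob (array([0.675, 0.085, 0.036]), [np.float64(0.002), np.float64(0.002)])
0.1 [0.7137 0.5367 0.1   ] [0.3415 0.3398 0.1   ] [0.3212 0.1912 0.1   ] [0.4749 0.0784 0.1   ]
0.2 [0.5984 0.31   0.2   ] [0.2913 0.1475 0.2   ] [0.3336 0.1305 0.2   ] [0.4684 0.0316 0.2   ]
0.3 [0.4832 0.0833 0.3   ] [ 0.241  -0.0448  0.3   ] [0.3461 0.0699 0.3   ] [ 0.462  -0.0152  0.3   ]
0.4 [ 0.368  -0.1434  0.4   ] [ 0.1908 -0.2372  0.4   ] [0.3585 0.0092 0.4   ] [ 0.4555 -0.062   0.4   ]
```

The saw tops out at about z = 0.32, so I'll cross at TCP z ≈ 0.47 with the gripper shut.

Call:
send_rows(
  series=[
    [[0, 0, 0], [0, 0, 55], 1],
    [[0, 0, 0], [0, 0, 110], 1],
    [[0, 0, 0], [0, 0, 165], 1],
    [[0, 0, 0], [0, 0, 220], 1],
    [[0, 0, 0], [0, 0, 260], 1],
    [[0, 0, 0], [20, -40, 260], 1],
    [[0, 0, 0], [45, -90, 260], 1],
    [[0, 0, 0], [70, -140, 260], 1],
    [[0, 0, 0], [95, -190, 260], 1],
    [[0, 0, 0], [120, -240, 260], 1],
  ],
)

```text
time_s: 1.95
eef_pos: [0.2591, 0.3164, 0.4711]
eef_rot: [0.0, 0.121, 0.993, 0.0]
wrist_force: [0.9, 0.8, 1.2]
opening: -0.001
grasp_force: 0.0
```

Call:
send_rows(
  series=[
    [[0, 0, 0], [25, -50, 0], 1],
    [[0, 0, 0], [50, -100, 0], 1],
    [[0, 0, 0], [75, -150, 0], 1],
    [[0, 0, 0], [100, -200, 0], 1],
    [[0, 0, 0], [125, -250, 0], 1],
    [[0, 0, 0], [150, -300, 0], 1],
    [[0, 0, 0], [180, -350, 0], 1],
    [[0, 0, 0], [210, -400, 0], 1],
    [[0, 0, 0], [235, -450, 0], 1],
    [[0, 0, 0], [260, -500, 0], 1],
  ],
)

```text
time_s: 3.2
eef_pos: [0.5194, -0.1838, 0.471]
eef_rot: [0.0, 0.122, 0.993, -0.0]
wrist_force: [-0.4, -0.0, 0.7]
opening: 0.0
grasp_force: 0.0
```

Call:
send_rows(
  series=[
    [[0, 0, 0], [16, -32, 0], 1],
    [[0, 0, 0], [16, -32, -55], 1],
    [[0, 0, 0], [16, -32, -110], 1],
    [[0, 0, 0], [16, -32, -165], 1],
    [[0, 0, 0], [16, -32, -220], 1],
    [[0, 0, 0], [16, -32, -270], 1],
    [[0, 0, 0], [16, -32, -310], 1],
    [[0, 0, 0], [16, -32, -340], 1],
    [[0, 0, 0], [16, -32, -360], 1],
    [[0, 0, 0], [16, -32, -360], 1],
  ],
)

```text
time_s: 4.45
eef_pos: [0.5335, -0.2132, 0.1092]
eef_rot: [-0.002, 0.122, 0.993, 0.001]
wrist_force: [0.7, 1.2, 0.4]
opening: -0.001
grasp_force: 0.0
```

Run:
```python
from h import *
s=camera('scene');p=camera('top')
o=telemetry.get_obs();print(o['eef_pos'],o['wrist_force'])
print([spotter.landmark_of('round_plunger_top',c)[:2] for c in('scene','top')])
a=cv2.resize(s['pixels'][90:240,235:385,::-1],(400,400),interpolation=cv2.INTER_CUBIC)
b=cv2.resize(p['pixels'][120:270,190:340,::-1],(400,400),interpolation=cv2.INTER_CUBIC)
cv2.imwrite('pics/d.png',np.hstack([a,b]))
```

```text
[ 0.53518035 -0.21422058  0.11169555] [ 0.41330673 -0.20224451  0.32821099]
[[{'xyz': [0.5346, -0.2167, 0.0911], 'conf': 0.77}], []]
```

View pics/d.png

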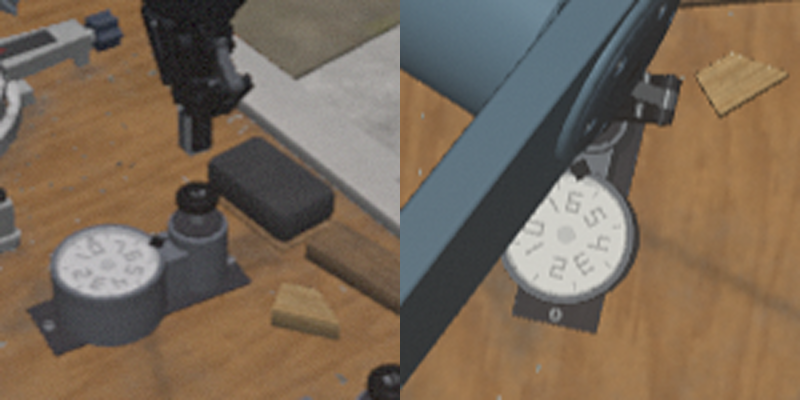

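In the left crop the closed fingertips at (195,150) sit right over the plunger cap at (197,188). The right crop shows the dial still at 6. Now the first press, at about 30 mm/s.

Call:
send_rows(
  series=[
    [[0, 0, 0], [0, -2, -10], 1],
    [[0, 0, 0], [0, -2, -18], 1],
    [[0, 0, 0], [0, -2, -22], 1],
    [[0, 0, 0], [0, -2, -26], 1],
    [[0, 0, 0], [0, -2, -30], 1],
    [[0, 0, 0], [0, -2, -34], 1],
    [[0, 0, 0], [0, -2, -37], 1],
    [[0, 0, 0], [0, -2, -37], 1],
  ],
)

```text
time_s: 5.65
eef_pos: [0.5346, -0.2159, 0.0737]
eef_rot: [-0.0, 0.122, 0.993, 0.0]
wrist_force: [-0.3, -0.2, 0.6]
opening: -0.003
grasp_force: 0.0
```

There's almost no contact force at z = 0.074, where the plunger should be fully down. I'll look before going further.

Run:
```python
from h import *
s=camera('scene');p=camera('top')
o=telemetry.get_obs();print(o['eef_pos'],o['wrist_force'],o['torque'],o['joint_efforts'])
print([spotter.landmark_of('round_plunger_top',c)[:2] for c in('scene','top')])
a=cv2.resize(s['pixels'][90:240,235:385,::-1],(400,400),interpolation=cv2.INTER_CUBIC)
b=cv2.resize(p['pixels'][120:270,190:340,::-1],(400,400),interpolation=cv2.INTER_CUBIC)
cv2.imwrite('pics/e.png',np.hstack([a,b]))
```

```text
[ 0.53485795 -0.21603156  0.07405955] [-0.34899565 -0.47411059  0.23460605] [-0.00292663  0.04220353  0.02016519] [ 1.76405856e-04 -4.75478411e+01 -3.01775301e+01 -5.76013281e-04
  4.44317615e-03  3.93101061e-06]
[[{'xyz': [0.5341, -0.2156, 0.0886], 'conf': 0.53}], []]
```

View pics/e.png

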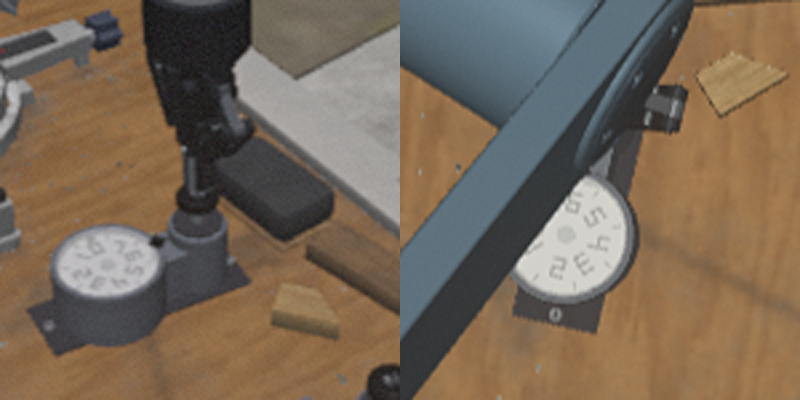

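Run:
```python
from h import *
s=camera('scene')
def proj(X):
    c=rot(s).T@(np.array(X)-s['xyz']); k=np.array(s['camera_matrix'])@(c*[1,-1,-1]); k=k[:2]/k[2]
    return k.round(1),((k-[235,90])/.375).round(0)
for n,X in dict(d=(.5352,-.2142,.1117),e=(.5349,-.216,.0741),ptop=(.535,-.216,.088),pdown=(.535,-.216,.076)).items(): print(n,*proj(X))
a=s['pixels'][130:180,285:335,::-1]
cv2.imwrite('pics/f.png',cv2.resize(a,(600,600),interpolation=cv2.INTER_CUBIC))
```

```text
d [308.7 152.5] [196. 167.]
e [309.3 167.5] [198. 207.]
ptop [309.3 162.2] [198. 192.]
pdown [309.4 166.7] [198. 205.]
```

View pics/f.png

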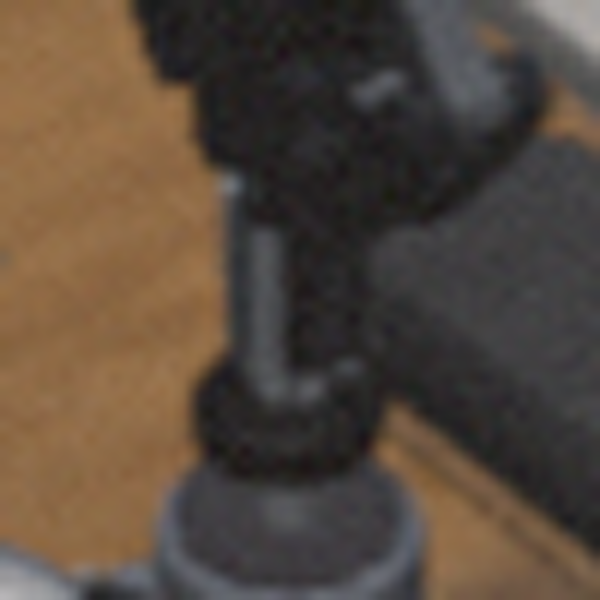

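In the close-up the fingertips end at about row 395, which corresponds to z ≈ 0.087. They're just touching the cap, and the real tip is about 13 mm above the reported TCP. The plunger is still up, so I'll press on from here at the right speed.

Call:
send_rows(
  series=[
    [[0, 0, 0], [0, 0, -4], 1],
    [[0, 0, 0], [0, 0, -8], 1],
    [[0, 0, 0], [0, 0, -12], 1],
    [[0, 0, 0], [0, 0, -14], 1],
    [[0, 0, 0], [0, 0, -14], 1],
  ],
)

```text
time_s: 6.52
eef_pos: [0.5349, -0.2161, 0.0603]
eef_rot: [0.0, 0.122, 0.993, -0.0]
wrist_force: [-1.5, 1.3, 5.4]
opening: -0.0
grasp_force: 2.6
```

Call:
send_rows(
  series=[
    [[0, 0, 0], [0, 0, -3], 1],
    [[0, 0, 0], [0, 0, -3], 1],
  ],
)

```text
time_s: 6.78
eef_pos: [0.5349, -0.2161, 0.0572]
eef_rot: [0.0, 0.122, 0.993, -0.0]
wrist_force: [-1.0, 0.7, 5.5]
opening: 0.003
grasp_force: 2.4
```

Call:
send_rows(
  series=[
    [[0, 0, 0], [0, 0, -2], 1],
    [[0, 0, 0], [0, 0, -2], 1],
  ],
)

```text
time_s: 7.02
eef_pos: [0.535, -0.2161, 0.0557]
eef_rot: [0.0, 0.122, 0.993, -0.0]
wrist_force: [-2.3, 2.4, 7.8]
opening: 0.0
grasp_force: 4.2
```

Run:
```python
from h import *
s=camera('scene');p=camera('top')
o=telemetry.get_obs();print(o['eef_pos'],o['wrist_force'],o['opening'])
a=cv2.resize(s['pixels'][120:195,255:330,::-1],(400,400),interpolation=cv2.INTER_CUBIC)
b=cv2.resize(p['pixels'][170:245,215:290,::-1],(400,400),interpolation=cv2.INTER_CUBIC)
cv2.imwrite('pics/g.png',np.hstack([a,b]))
```

```text
[ 0.53500382 -0.21614441  0.0557344 ] [-2.0184105   0.98112403  7.42016123] 0.0024968677770953337
```

View pics/g.png

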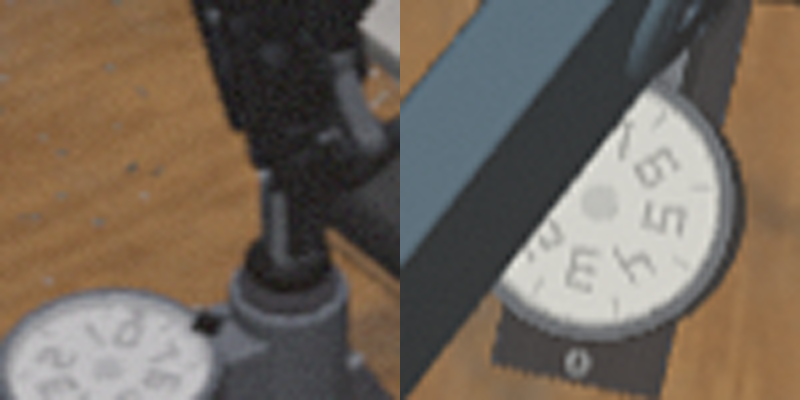

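The cap is down and the dial has moved on to about 7. I'll press firmly home, then let it up.

Call:
send_rows(
  series=[
    [[0, 0, 0], [0, 0, -2], 1],
    [[0, 0, 0], [0, 0, -3], 1],
    [[0, 0, 0], [0, 0, -3], 1],
  ],
)

```text
time_s: 7.5
eef_pos: [0.5354, -0.2164, 0.0555]
eef_rot: [0.0, 0.121, 0.993, -0.0]
wrist_force: [-9.9, 5.8, 28.5]
opening: -0.002
grasp_force: 14.2
```

Call:
send_rows(
  series=[
    [[0, 0, 0], [0, 0, 4], 1],
    [[0, 0, 0], [0, 0, 8], 1],
    [[0, 0, 0], [0, 0, 12], 1],
    [[0, 0, 0], [0, 0, 18], 1],
    [[0, 0, 0], [0, 0, 26], 1],
    [[0, 0, 0], [0, 0, 34], 1],
    [[0, 0, 0], [0, 0, 34], 1],
    [[0, 0, 0], [0, 0, 34], 1],
  ],
)

```text
time_s: 8.5
eef_pos: [0.5346, -0.2159, 0.0859]
eef_rot: [-0.0, 0.122, 0.993, 0.0]
wrist_force: [-0.5, 0.0, -0.7]
opening: 0.001
grasp_force: 0.0
```

Run:
```python
from h import *
s=camera('scene');p=camera('top')
o=telemetry.get_obs();print(o['eef_pos'],o['wrist_force'],o['opening'])
a=cv2.resize(s['pixels'][120:195,255:330,::-1],(400,400),interpolation=cv2.INTER_CUBIC)
b=cv2.resize(p['pixels'][170:245,215:290,::-1],(400,400),interpolation=cv2.INTER_CUBIC)
cv2.imwrite('pics/i.png',np.hstack([a,b]))
```

```text
[ 0.5345115  -0.21580796  0.08560466] [ 0.34633724 -1.20536704  0.48140047] -0.003913154436252527
```

View pics/i.png

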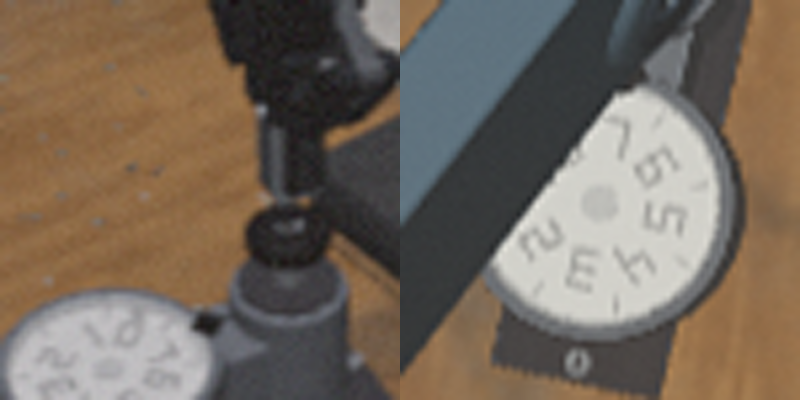

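The plunger is back up and 7 stands at the pointer (right crop: 7 at (617,140)). One more press, continuous this time.

Call:
send_rows(
  series=[
    [[0, 0, 0], [0, 0, -8], 1],
    [[0, 0, 0], [0, 0, -14], 1],
    [[0, 0, 0], [0, 0, -18], 1],
    [[0, 0, 0], [0, 0, -22], 1],
    [[0, 0, 0], [0, 0, -26], 1],
    [[0, 0, 0], [0, 0, -30], 1],
    [[0, 0, 0], [0, 0, -33], 1],
    [[0, 0, 0], [0, 0, -33], 1],
    [[0, 0, 0], [0, 0, -33], 1],
  ],
)

```text
time_s: 9.72
eef_pos: [0.5348, -0.216, 0.0556]
eef_rot: [-0.0, 0.121, 0.993, -0.0]
wrist_force: [-9.9, 5.7, 22.8]
opening: 0.002
grasp_force: 11.2
```

Pressed home. Now I'll release and lift well clear.

Call:
send_rows(
  series=[
    [[0, 0, 0], [0, 0, 4], 1],
    [[0, 0, 0], [0, 0, 8], 1],
    [[0, 0, 0], [0, 0, 12], 1],
    [[0, 0, 0], [0, 0, 20], 1],
    [[0, 0, 0], [0, 0, 50], 1],
    [[0, 0, 0], [0, 0, 100], 1],
    [[0, 0, 0], [0, 0, 150], 1],
    [[0, 0, 0], [0, 0, 200], 1],
    [[0, 0, 0], [0, 0, 200], 1],
    [[0, 0, 0], [0, 0, 200], 1],
  ],
)

```text
time_s: 10.98
eef_pos: [0.5346, -0.2159, 0.2526]
eef_rot: [-0.0, 0.122, 0.993, 0.0]
wrist_force: [-0.2, -0.0, -0.7]
opening: -0.0
grasp_force: 0.0
```

Run:
```python
from h import *
s=camera('scene')
o=telemetry.get_obs();print(o['time_s'],o['eef_pos'],o['wrist_force'])
print(spotter.landmark_of('round_plunger_top','scene')[:1])
cv2.imwrite('pics/j.png',cv2.resize(s['pixels'][140:320,240:420,::-1],(600,600),interpolation=cv2.INTER_CUBIC))
```

```text
11.025 [ 0.53415976 -0.21559214  0.251541  ] [-0.6156026  -0.31811157 -1.14739366]
[{'xyz': [0.5325, -0.2119, 0.0925], 'conf': 0.63}]
```

View pics/j.png

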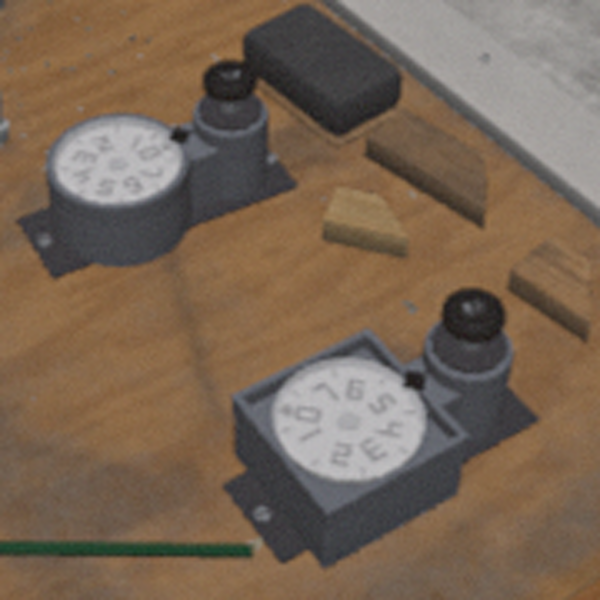

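The round dial's 0 at (150,152) stands at the pointer at (180,133), and its plunger is up. The square dial still has 5 at its pointer, and the arm is clear of both counters.

```bash
python3 -c "
from bench import ctrl
print(ctrl.hand_in())"
```

```text
the job is handed in; nothing more can be done
None
```

I handed the job in after about 11 s of robot time: two presses took the round counter from 6 to 0, its plunger is up, the square counter still reads 5, and the arm is clear; the hand-in call returned no verdict.

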